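# Set the drilling jig's end stop by its knurled wheel and push the workpiece up to it

### The job

Set up the drilling jig: with a fingertip on top of the knurled wheel, roll it (top away from the robot) until the end stop has closed up to the gauge mark, the yellow pointer directly opposite the red marker, and move the stop only by its wheel. Then push the black box section along its channel, without picking it up, until its end butts against the stop, leaving the stop at its mark. Leave the other things on the bench where they are.

Things in the scene. Friction and masses are not known exactly. Their poses are not given: they have to be found in the camera images.
- jig: grey drilling jig fixed on the bench, 122 mm (x) by 285 mm (y), base plate 10 mm thick. Origin on the bench under the drill bush; axes: x away from the robot, y to the left along the channel, z up; yawed up to 0.2 rad either way. The base reaches from y = -125 to +160 mm and x = -58 to +64 mm; to the right of it the bench is open.
- channel (a point): middle of the channel's floor under the drill bush, 10 mm above the bench, axes as the jig's. The channel runs along y, 43 mm wide, between a steel fence behind (top 44 mm above the bench, from y = -60 to +100 mm) and a low lip in front (top at 18 mm, y = -100 to +90 mm).
- drill_bush (a point): top of the steel drill bush, 66 mm above the bench, on a blue arm that bridges the channel (arm 34 mm wide along y, its underside 47 mm and its top 60 mm above the bench); axes as the jig's
- wheel_top (a point): topmost point of the knurled steel wheel (61 mm across, 20 mm wide, ridges 1.4 mm high every 5.7 mm), 64 mm above the bench; its axis runs along jig y, 30 mm below. Its upper 18 mm stand out of a blue housing (80 mm in x, 40 mm in y, top 46 mm above the bench). The point does not turn with the wheel; axes as the jig's.
- wheel (a joint): wheel angle, rad; grows as its top is rolled away from the robot (jig +x), which moves the end stop toward jig -y by 24 mm a turn (3.82 mm per rad); rolling back opens it. Starts at 0.5 to 1.6, limits 0 and 8.2; stays where left. 2 to 3 N along the rim turn it (press down with 4 to 12 N). The screw holds the stop against pushes up to about 15 N.
- pointer_tip (a point): tip of the yellow pointer on the front of the aluminium end stop, 20 mm above the bench, over the scale; axes as the jig's; it moves with the stop, along jig y only
- marker_tip (a point): tip of the red marker clamped immovably on the scale, 16 mm above the bench, facing the pointer's tip; axes as the jig's. The stop is set when both tips have the same place along jig y; at the start the pointer stands 7 to 17 mm to the left (+y) of the marker.
- stop_face (a point): foot of the end stop's contact face (38 mm wide, 36 mm high, looking to jig -y) on the channel's centre line, 10 mm above the bench; axes as the jig's; moves with the stop, 16 mm to the right of the pointer tip
- box_section: black offcut of steel box section, 40 x 110 x 30 mm, open at both ends (3 mm walls), 0.28 kg, loose, lying in the channel with its length along jig y under the blue arm. Origin at the centre of its underside: it butts on the stop when that is 55 mm from stop_face along jig y. Its right-hand end is free to push; at the start it stands 45 to 75 mm short of the stop.
- wood_block: beech offcut 62x130x42 mm, left of the jig, with the spacer on it; loose bystander, origin at the centre of its underside
- spacer: rusty spacer ring 30 mm across, 10 mm high, lying on the beech offcut; loose bystander, origin at the centre of its underside
- caliper: steel vernier caliper 260 mm long, lying flat left of the jig; loose bystander, origin at the centre of its underside
- angle_bracket: grey angle bracket 40x60x50 mm, behind the jig on the left; loose bystander, origin at the centre of its underside
- bushing_1: yellow-brass bushing 32 mm across, 28 mm high, right of the jig; loose bystander, origin at the centre of its underside
- bushing_2: grey steel bushing 42 mm across, 14 mm high, right of the jig; loose bystander, origin at the centre of its underside
- screw_tin: open grey tin of screws, 69 mm across, 55 mm high, right of the jig; loose bystander, origin at the centre of its underside

How it is judged:
By the outcome, as a careful person would: the job done as asked, in the order asked, and still so for the second after the job is handed in, with the robot touching nothing.
It also fails if it takes over 67 s, if anything falls off the work surface, if the arm or the gripper's body presses on something with over 40 N, if the wrist force passes 120 N, or if a joint passes its speed limit or range.

### The arm

A 6-joint arm with a two-finger parallel gripper is mounted at the origin on a cart in front of the work surface, level with it; the furniture and walls round the work are solid. World frame = base frame: x ahead of the robot, y to its left, z up, the work surface at z = 0. Lengths are in m, angles in rad, forces in N, time in s.
With the tool pointing down it reaches from about 0.375 to 0.975 m from the base axis. Payload 3.8 kg.
Tool frame: the origin (TCP) lies at the very end of the fingers, on their centre line; the grasp point (between the pads) lies 19 mm behind it (bot.grip_point_offset is the z of the grasp point in the tool frame, in m); z points along the fingers, y is the direction in which the jaws open and shut (so a half turn about z gives the same grasp; the last joint's range is limited). The gripper opens to 85 mm and grips with 20 to 120 N. Pads are 22 mm wide; open, the fingers measure 114 mm over their backs; the gripper's body (76 mm by 85 mm) begins 54 mm behind the grasp point. The pads swing forward as they close: fully open they stand 13 mm farther back than shut.
Start: joints at [-1.319, 0.264, 1.604, -0, 1.274, -0.037], TCP at [0.192, -0.647, 0.208] pointing down, gripper open.
Joint ranges: [-2.63, 2.63], [-0.94, 2.18], [0.31, 2.57], [-1.31, 4.45], [0, 2.66], [-2.55, 2.55]. Speed limits (rad/s): [2.57, 2.57, 3.14, 3.14, 3.14, 3.14].

### API

Orientations are given as a unit quaternion [w, x, y, z].
In Python, from bench import bot gives the robot as it stands.
- The arm moves only by the shell command python3 -m crank 'ROWS' [FORCE]. ROWS is JSON, a list of rows, each an object with "offset": the shift along the tool's x, y, z in cm, a list of three; "angular": the turn, a rotation vector about the tool's x, y, z in degrees, a list of three; "jaw": the finger opening in cm, from 0 to 8.54. A call has 1 to 20 rows; each row is the pose to reach, as a shift and turn from the pose commanded when the call began, along the tool's axes at that moment; what a row does not reach only later rows make up. A row lasts 1/10 s, in which the tool goes at most 50 mm and 8.59 degrees, less where a joint would pass 70% of its speed; a pose out of reach is approached as far as the arm can. A call with a gripper value outside its range is refused whole. The fingers move at their own pace and stop on an object; FORCE is the grip in N (left out, the last holds). Time passes only in rows, so rows that repeat a pose let the fingers close. It gives the time, the measured TCP pose, the force and the opening at its end, in the units of the state.
- bot.read_state(): the state, without advancing time (a new reading comes with each control period).
- bot.capture(name): name is "scene" or "side" or "wrist"; returns a dict with "pixels" (480x640x3 uint8, red, green, blue), "fx", "fy", "cx", "cy" (pixels), "world_to_cam" (4x4, takes a point from world to camera coordinates). Camera axes: x right, y down, z forward; pixel columns grow to the right and rows downward; lengths in m; the calibration is good to about 2 mm. A picture is of the moment at which its call begins. There is no depth.
- bot.finish_job(): hands the job in, once; it reports no verdict.
Trained networks look in a picture, given as the dict that the camera call returned (one of the last four; its "shot" number tells which), for a name from the list of things; names that differ only in an ending like _2 or _b are one class to them, and where a whole thing is asked for, a point or a joint stands for the part that bears it (a point fixed in the world has none). Each returns a list of dicts, best first, with "confidence" (0 to 1); they miss things now and then, are a little off and sometimes report something else, mostly with a low value. They report only what shows in the picture. A call takes as long as a camera call.
- bot.spot_in(thing, picture): "at" ([x, y, z] in m, in the coordinates of the camera as it stood for that picture, good to about 4 mm: the middle of the surface that is visible of it).
The state is a dict: "time_s": time; "qpos": joint angles; "dq": joint speeds; "joint_torque": joint torques, N m; "tcp_pos": TCP position; "tcp_rot": TCP orientation; "contact_force": force on the tool from outside, world axes, zero at the start; "ft_torque": the same for the moment, N m; "gripper_width": opening from 0.0 (shut) to 1.0 (fully open).
Only numpy, scipy, OpenCV 4.12 (cv2) and the standard library are available. Lean on these libraries where they do the work, as an engineer would, in place of code of your own. Each camera call takes 0.05 s, during which the arm holds its last target. There are 200 camera calls.

## Working session

There is one attempt and no reset: what is moved stays moved. The work goes in short steps, Python scripts to look and compute and a shell command to move; the robot and the scene stay as the last step left them, time stands still between calls to the robot, and variables do not carry over. Pictures are saved under pics/ and viewed, about 8 in all and at most 12, crops included, and the job is handed in when it is done.

```bash
mkdir -p pics; ls; cat > h.py <<'E'
import numpy as np,cv2
from bench import bot
from scipy.spatial.transform import Rotation as R
def cap(n,save=None):
    p=bot.capture(n)
    if save: cv2.imwrite('pics/'+save,p['pixels'][:,:,::-1])
    return p
def w(p,at): return (np.linalg.inv(p['world_to_cam'])@np.r_[at,1])[:3]
def px(p,X):
    c=(p['world_to_cam']@np.r_[X,1])[:3]; return np.array([p['fx']*c[0]/c[2]+p['cx'],p['fy']*c[1]/c[2]+p['cy']])
def ray(p,uv,z):
    M=np.linalg.inv(p['world_to_cam']);d=M[:3,:3]@[(uv[0]-p['cx'])/p['fx'],(uv[1]-p['cy'])/p['fy'],1];o=M[:3,3]
    return o+d*(z-o[2])/d[2]
def spot(p,t,n=2):
    for r in bot.spot_in(t,p)[:n]: print(t,round(r['confidence'],2),w(p,r['at']).round(4),px(p,w(p,r['at'])).round(0))
def rot():
    q=bot.read_state()['tcp_rot']; return R.from_quat([q[1],q[2],q[3],q[0]])
def tool(dv): return rot().inv().apply(dv)*100
E
python3 - <<'E'
from h import *
s=bot.read_state();print(s['tcp_pos'],s['tcp_rot'],s['time_s'])
print(rot().as_matrix().round(3))
for c in ['scene','side']:
    p=cap(c,c+'0.png');print(c,np.linalg.inv(p['world_to_cam'])[:3,3])
    for t in ['jig','wheel_top','drill_bush','pointer_tip','marker_tip','stop_face','box_section','channel']: spot(p,t,1)
print(bot.read_state()['time_s'])
E
```

```text
pics
[ 0.19205848 -0.64628558  0.20693829] [-1.11098478e-03  9.89591746e-01  1.43899028e-01 -1.08257912e-04] 0.0
[[ 0.959  0.285 -0.001]
 [ 0.285 -0.959  0.002]
 [ 0.    -0.002 -1.   ]]
scene [-0.03547533  0.96790083  0.79567428]
jig 0.65 [0.4595 0.0354 0.0139] [350. 269.]
wheel_top 0.74 [0.4584 0.031  0.018 ] [352. 268.]
drill_bush 0.75 [0.4595 0.032  0.0146] [351. 269.]
pointer_tip 0.43 [0.4714 0.0496 0.0497] [344. 260.]
marker_tip 0.39 [ 0.4695 -0.3823  0.0103] [412. 203.]
stop_face 0.67 [0.474  0.0457 0.0483] [344. 259.]
box_section 0.88 [ 0.4783 -0.0858  0.0381] [366. 238.]
channel 0.69 [0.4573 0.0335 0.0161] [351. 269.]
side [ 0.63121316 -1.24698517  0.70921934]
jig 0.74 [ 0.4751 -0.0586  0.0133] [272. 277.]
wheel_top 0.6 [ 0.4791 -0.0562  0.0171] [274. 275.]
drill_bush 0.59 [ 0.4785 -0.0618  0.0103] [274. 279.]
pointer_tip 0.36 [ 0.4725 -0.3965  0.0139] [247. 374.]
marker_tip 0.36 [0.4214 0.0228 0.0168] [254. 257.]
stop_face 0.74 [0.4782 0.0341 0.0475] [278. 244.]
box_section 0.73 [ 0.4841 -0.1144  0.0384] [273. 280.]
channel 0.95 [ 0.4772 -0.055   0.0138] [273. 276.]
0.9
```

```bash
python3 - <<'E'
import cv2,numpy as np
a=cv2.imread('pics/scene0.png')[180:340,250:450];b=cv2.imread('pics/side0.png')[200:400,180:380]
a=cv2.resize(a,(800,640))[:, :];b=cv2.resize(b,(800,800))
cv2.imwrite('pics/c0.png',np.hstack([cv2.resize(a,(400,320)),cv2.resize(b,(400,400))[:320]]).repeat(1,0))
cv2.imwrite('pics/c0.png',cv2.resize(cv2.imread('pics/c0.png'),(800,320)))
E
```

```text
(no output)
```

View pics/c0.png

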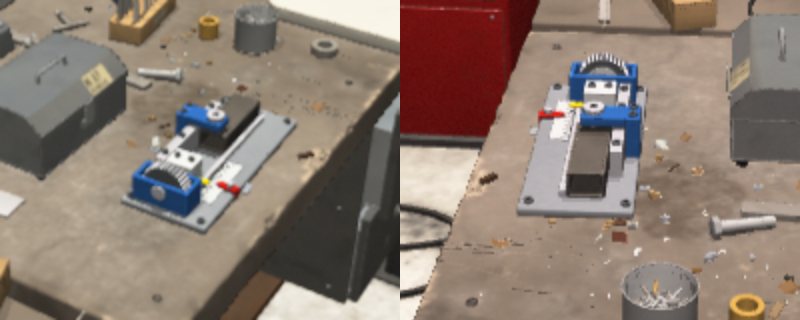

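```bash
python3 -m crank '[{"offset":[20,-25,-9.3],"angular":[0,0,8],"jaw":0},{"offset":[43.2,-54.6,-9.3],"angular":[0,0,16.6],"jaw":0},{"offset":[43.2,-54.6,-9.3],"angular":[0,0,16.6],"jaw":0},{"offset":[43.2,-54.6,-9.3],"angular":[0,0,16.6],"jaw":0},{"offset":[43.2,-54.6,-9.3],"angular":[0,0,16.6],"jaw":0},{"offset":[43.2,-54.6,-9.3],"angular":[0,0,16.6],"jaw":0},{"offset":[43.2,-54.6,-9.3],"angular":[0,0,16.6],"jaw":0},{"offset":[43.2,-54.6,-9.3],"angular":[0,0,16.6],"jaw":0},{"offset":[43.2,-54.6,-9.3],"angular":[0,0,16.6],"jaw":0},{"offset":[43.2,-54.6,-9.3],"angular":[0,0,16.6],"jaw":0},{"offset":[43.2,-54.6,-9.3],"angular":[0,0,16.6],"jaw":0},{"offset":[43.2,-54.6,-9.3],"angular":[0,0,16.6],"jaw":0},{"offset":[43.2,-54.6,-9.3],"angular":[0,0,16.6],"jaw":0},{"offset":[43.2,-54.6,-9.3],"angular":[0,0,16.6],"jaw":0},{"offset":[43.2,-54.6,-9.3],"angular":[0,0,16.6],"jaw":0},{"offset":[43.2,-54.6,-9.3],"angular":[0,0,16.6],"jaw":0},{"offset":[43.2,-54.6,-9.3],"angular":[0,0,16.6],"jaw":0},{"offset":[43.2,-54.6,-9.3],"angular":[0,0,16.6],"jaw":0}]' 40
python3 - <<'E'
from h import *
s=bot.read_state();print(s['tcp_pos'],rot().as_matrix().round(3),s['time_s'])
p=cap('wrist','w1.png');print(np.linalg.inv(p['world_to_cam']).round(3))
for t in ['jig','wheel_top','drill_bush','pointer_tip','marker_tip','stop_face','box_section']: spot(p,t,1)
E
```

```text
time_s: 2.7
tcp_pos: [0.4503, -0.002, 0.301]
tcp_rot: [0.0, 1.0, -0.002, -0.0]
contact_force: [-0.0, -0.1, 0.0]
gripper_width: 0.002
[ 0.45032334 -0.00200971  0.30101821] [[ 1.    -0.003 -0.001]
 [-0.003 -1.    -0.   ]
 [-0.001  0.    -1.   ]] 2.7
[[-0.004 -0.952 -0.306  0.53 ]
 [-1.     0.004  0.002 -0.002]
 [-0.001  0.306 -0.952  0.467]
 [ 0.     0.     0.     1.   ]]
jig 0.67 [ 0.4788 -0.0117  0.0104] [328. 155.]
wheel_top 0.72 [ 0.4803 -0.011   0.0095] [328. 153.]
drill_bush 0.74 [ 0.4833 -0.006   0.009 ] [323. 150.]
pointer_tip 0.56 [0.4786 0.0425 0.0473] [276. 159.]
marker_tip 0.78 [0.4252 0.0296 0.0206] [291. 204.]
stop_face 0.62 [0.4819 0.0424 0.0444] [276. 155.]
box_section 0.79 [ 0.491  -0.1019  0.0407] [417. 146.]
```

View pics/w1.png

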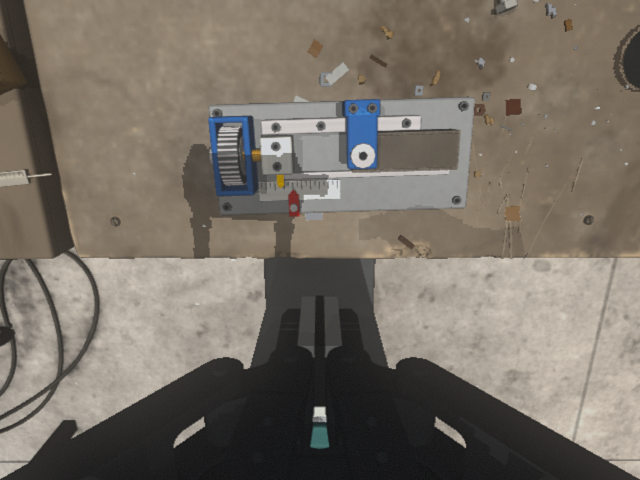

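```bash
python3 - <<'E'
from h import *
p=cap('wrist')
for n,uv,z in [('rb',(474,98),.01),('rf',(466,207.5),.01),('lf',(220,215),.01),('bush',(363,156),.066),('ptr',(281,188),.02),('mrk',(293,191),.016),('wheelfar',(230,122),.05),('wheelnear',(232,188),.05),('boxR1',(459,130),.04),('boxR2',(458,169),.04)]: print(n,ray(p,uv,z).round(4))
a=p['pixels'][90:230,200:480,::-1];cv2.imwrite('pics/c1.png',cv2.resize(a,(800,400),interpolation=cv2.INTER_CUBIC))
E
```

```text
rb [ 0.5381 -0.1647  0.01  ]
rf [ 0.419 -0.169  0.01 ]
lf [0.4108 0.1144 0.01  ]
bush [ 0.4842 -0.043   0.066 ]
ptr [0.4441 0.0419 0.02  ]
mrk [0.4399 0.029  0.016 ]
wheelfar [0.5157 0.0871 0.05  ]
wheelnear [0.45   0.0896 0.05  ]
boxR1 [ 0.5069 -0.1422  0.04  ]
boxR2 [ 0.4675 -0.1452  0.04  ]
```

View pics/c1.png

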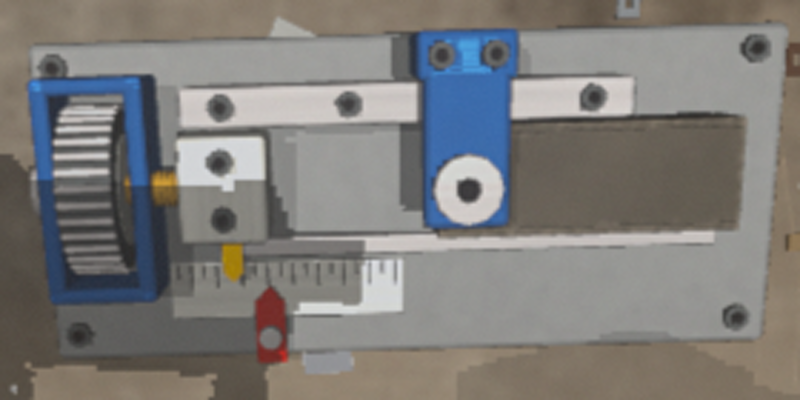

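```bash
python3 -m crank '[{"offset":[1.5,-5,5],"angular":[0,0,-1.8],"jaw":0},{"offset":[1.5,-9,10],"angular":[0,0,-1.8],"jaw":0},{"offset":[1.5,-9,15],"angular":[0,0,-1.8],"jaw":0},{"offset":[1.5,-9,18],"angular":[0,0,-1.8],"jaw":0},{"offset":[1.5,-9,18],"angular":[0,0,-1.8],"jaw":0},{"offset":[1.5,-9,18],"angular":[0,0,-1.8],"jaw":0},{"offset":[1.5,-9,18],"angular":[0,0,-1.8],"jaw":0}]'
python3 - <<'E'
from h import *
s=bot.read_state();print(s['tcp_pos'],rot().as_matrix().round(3),s['time_s'])
p=cap('wrist','w2.png');print(np.linalg.inv(p['world_to_cam']).round(3),p['fx'],p['cy'])
for X in [s['tcp_pos'],[.484,.086,.064]]:print(px(p,X))
E
```

```text
time_s: 3.85
tcp_pos: [0.4678, 0.0892, 0.1236]
tcp_rot: [-0.0, 1.0, 0.015, 0.002]
contact_force: [-1.1, 0.7, 0.3]
gripper_width: -0.002
[0.46777518 0.08923438 0.12355851] [[ 1.     0.03   0.003]
 [ 0.03  -1.     0.   ]
 [ 0.003 -0.    -1.   ]] 3.85
[[ 0.029 -0.953 -0.303  0.547]
 [-1.    -0.028 -0.008  0.092]
 [-0.001  0.303 -0.953  0.289]
 [ 0.     0.     0.     1.   ]] 408.0887346008995 237.36094111398904
[319.8005574  293.22293392]
[326.27053808 222.55427241]
```

View pics/w2.png

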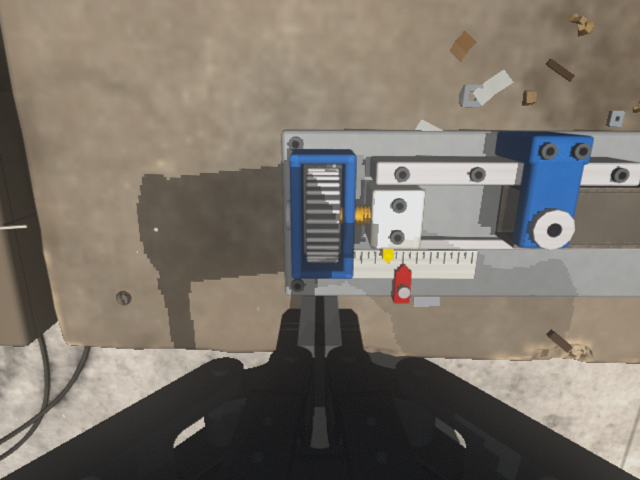

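```bash
python3 - <<'E'
from h import *
p=cap('wrist')
H=[ray(p,uv,.046) for uv in [(291,150),(355,150),(291,278),(355,278)]]
print('housing',np.round(H,4),np.mean(H,0))
for n,uv,z in [('wheel',(323.5,214),.060),('bush',(554,230),.066),('lf',(287,294),.01),('lb',(283,131),.01),('ptr',(388,262),.02),('mrk',(402,266),.016)]: print(n,ray(p,uv,z).round(4))
a=p['pixels'][230:310,350:450,::-1];cv2.imwrite('pics/c2.png',cv2.resize(a,(800,640),interpolation=cv2.INTER_CUBIC)[:600])
E
```

```text
housing [[0.5233 0.1078 0.046 ]
 [0.5243 0.0702 0.046 ]
 [0.4417 0.1071 0.046 ]
 [0.4429 0.0657 0.046 ]] [0.48306302 0.08770203 0.046     ]
wheel [0.4886 0.0877 0.06  ]
bush [ 0.4846 -0.0445  0.066 ]
lf [0.4131 0.1124 0.01  ]
lb [0.532  0.1156 0.01  ]
ptr [0.4448 0.0402 0.02  ]
mrk [0.4405 0.0292 0.016 ]
```

View pics/c2.png

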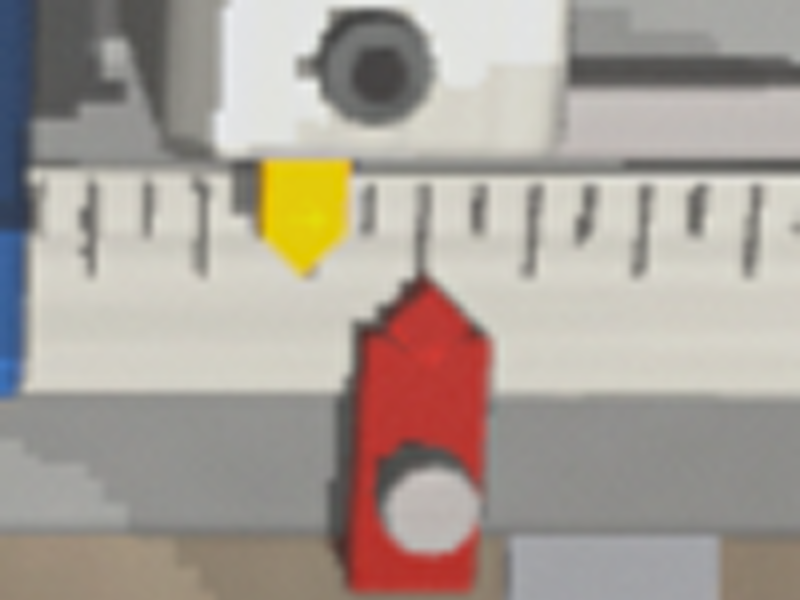

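```bash
python3 -m crank '[{"offset":[0,0.15,4],"angular":[0,0,0],"jaw":0},{"offset":[0,0.15,5.6],"angular":[0,0,0],"jaw":0},{"offset":[0,0.15,5.9],"angular":[0,0,0],"jaw":0},{"offset":[0,0.15,6.0],"angular":[0,0,0],"jaw":0},{"offset":[0,0.15,6.0],"angular":[0,0,0],"jaw":0}]'
```

```text
time_s: 4.45
tcp_pos: [0.4679, 0.0879, 0.0633]
tcp_rot: [-0.0, 1.0, 0.015, 0.002]
contact_force: [-0.5, -0.0, 0.9]
gripper_width: -0.004
```

```bash
python3 -m crank '[{"offset":[0,0,0.1],"angular":[0,0,0],"jaw":0},{"offset":[0,0,0.1],"angular":[0,0,0],"jaw":0}]'; python3 -m crank '[{"offset":[0,0,0.1],"angular":[0,0,0],"jaw":0},{"offset":[0,0,0.1],"angular":[0,0,0],"jaw":0}]'
```

```text
time_s: 4.65
tcp_pos: [0.4669, 0.088, 0.0614]
tcp_rot: [-0.0, 1.0, 0.015, 0.001]
contact_force: [0.3, -0.2, -0.5]
gripper_width: 0.002
time_s: 4.85
tcp_pos: [0.466, 0.0879, 0.0594]
tcp_rot: [-0.0, 1.0, 0.015, 0.0]
contact_force: [0.2, 0.1, -0.3]
gripper_width: -0.006
```

```bash
python3 -m crank '[{"offset":[0,0,-0.8],"angular":[0,0,0],"jaw":0},{"offset":[1.0,0,-0.8],"angular":[0,0,0],"jaw":0},{"offset":[1.0,0,-0.5],"angular":[0,0,0],"jaw":0},{"offset":[1.0,0,-0.4],"angular":[0,0,0],"jaw":0}]';  python3 -m crank '[{"offset":[0,0,0.1],"angular":[0,0,0],"jaw":0},{"offset":[0,0,0.1],"angular":[0,0,0],"jaw":0}]'; python3 -m crank '[{"offset":[0,0,0.1],"angular":[0,0,0],"jaw":0},{"offset":[0,0,0.1],"angular":[0,0,0],"jaw":0}]'
```

```text
time_s: 5.25
tcp_pos: [0.4763, 0.0882, 0.0631]
tcp_rot: [0.0, 1.0, 0.015, -0.0]
contact_force: [-0.2, -0.1, -1.4]
gripper_width: 0.002
time_s: 5.45
tcp_pos: [0.4754, 0.0881, 0.0617]
tcp_rot: [0.0, 1.0, 0.015, -0.001]
contact_force: [0.2, 0.3, -1.0]
gripper_width: 0.0
time_s: 5.65
tcp_pos: [0.4757, 0.0881, 0.0611]
tcp_rot: [0.0, 1.0, 0.015, -0.0]
contact_force: [-1.7, 0.8, -0.6]
gripper_width: -0.001
```

```bash
python3 -m crank '[{"offset":[0,0,0.1],"angular":[0,0,0],"jaw":0},{"offset":[0,0,0.1],"angular":[0,0,0],"jaw":0}]'
```

```text
time_s: 5.85
tcp_pos: [0.4758, 0.0881, 0.0602]
tcp_rot: [0.0, 1.0, 0.015, -0.0]
contact_force: [-0.0, 0.3, -0.4]
gripper_width: 0.001
```

```bash
python3 -m crank '[{"offset":[0,0,0.1],"angular":[0,0,0],"jaw":0},{"offset":[0,0,0.1],"angular":[0,0,0],"jaw":0}]';python3 -m crank '[{"offset":[0,0,0.1],"angular":[0,0,0],"jaw":0},{"offset":[0,0,0.1],"angular":[0,0,0],"jaw":0}]'
python3 - <<'E'
from h import *
p=cap('wrist','w3.png')
a=p['pixels'][120:360,240:440,::-1];cv2.imwrite('pics/c3.png',cv2.resize(a,(500,600),interpolation=cv2.INTER_CUBIC))
E
```

```text
time_s: 6.05
tcp_pos: [0.4759, 0.0881, 0.0592]
tcp_rot: [0.0, 1.0, 0.015, -0.0]
contact_force: [-0.9, -0.5, -0.9]
gripper_width: 0.006
time_s: 6.25
tcp_pos: [0.4758, 0.0882, 0.0582]
tcp_rot: [0.0, 1.0, 0.015, -0.0]
contact_force: [-0.4, 0.2, -0.6]
gripper_width: 0.003
```

View pics/c3.png

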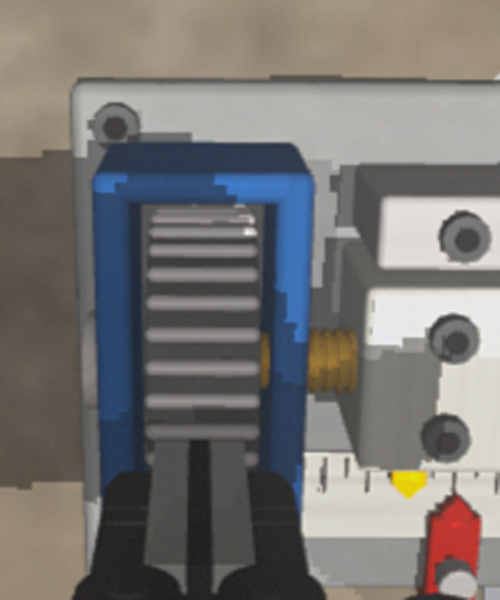

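```bash
python3 - <<'E'
from h import *
p=cap('wrist')
print(np.linalg.inv(p['world_to_cam'])[:3,3])
for n,uv,z in [('shaft',(373,264),.034),('shaft+',(373,264),.041),('tipfront',(320,296),.0582),('hb',(317,190),.046)]: print(n,ray(p,uv,z).round(4))
E
python3 -m crank '[{"offset":[0,0,0.1],"angular":[0,0,0],"jaw":0},{"offset":[0,0,0.1],"angular":[0,0,0],"jaw":0}]';python3 -m crank '[{"offset":[0,0,0.1],"angular":[0,0,0],"jaw":0},{"offset":[0,0,0.1],"angular":[0,0,0],"jaw":0}]'
```

```text
[0.55527205 0.09057339 0.22385974]
shaft [0.4811 0.0617 0.034 ]
shaft+ [0.4839 0.0628 0.041 ]
tipfront [0.4745 0.088  0.0582]
hb [0.52   0.0907 0.046 ]
time_s: 6.55
tcp_pos: [0.4759, 0.0882, 0.0572]
tcp_rot: [0.0, 1.0, 0.015, -0.0]
contact_force: [0.9, -0.3, -0.6]
gripper_width: -0.003
time_s: 6.75
tcp_pos: [0.4759, 0.0882, 0.0561]
tcp_rot: [0.0, 1.0, 0.015, -0.0]
contact_force: [-0.8, 0.4, 0.0]
gripper_width: 0.001
```

```bash
python3 -m crank '[{"offset":[0,0,-1.2],"angular":[0,0,0],"jaw":0},{"offset":[0.8,0,-1.2],"angular":[0,0,0],"jaw":0},{"offset":[0.8,0,-0.9],"angular":[0,0,0],"jaw":0},{"offset":[0.8,0,-0.9],"angular":[0,0,0],"jaw":0}]';  python3 -m crank '[{"offset":[0,0,0.1],"angular":[0,0,0],"jaw":0},{"offset":[0,0,0.1],"angular":[0,0,0],"jaw":0}]'; python3 -m crank '[{"offset":[0,0,0.1],"angular":[0,0,0],"jaw":0},{"offset":[0,0,0.1],"angular":[0,0,0],"jaw":0}]'
```

```text
time_s: 7.15
tcp_pos: [0.4841, 0.0884, 0.0651]
tcp_rot: [-0.0, 1.0, 0.015, -0.0]
contact_force: [-0.6, 0.6, 1.6]
gripper_width: 0.002
time_s: 7.35
tcp_pos: [0.4834, 0.0883, 0.0638]
tcp_rot: [0.0, 1.0, 0.015, -0.001]
contact_force: [0.3, 0.2, 0.3]
gripper_width: -0.003
time_s: 7.55
tcp_pos: [0.4837, 0.0884, 0.063]
tcp_rot: [0.0, 1.0, 0.015, -0.0]
contact_force: [-0.2, -0.1, -0.4]
gripper_width: 0.004
```

```bash
python3 -m crank '[{"offset":[0,0,0.1],"angular":[0,0,0],"jaw":0},{"offset":[0,0,0.1],"angular":[0,0,0],"jaw":0}]'; python3 -m crank '[{"offset":[0,0,0.1],"angular":[0,0,0],"jaw":0},{"offset":[0,0,0.1],"angular":[0,0,0],"jaw":0}]'
```

```text
time_s: 7.75
tcp_pos: [0.4838, 0.0884, 0.0622]
tcp_rot: [0.0, 1.0, 0.015, -0.0]
contact_force: [-0.4, 0.2, -0.2]
gripper_width: 0.002
time_s: 7.95
tcp_pos: [0.4839, 0.0884, 0.0612]
tcp_rot: [-0.0, 1.0, 0.015, -0.0]
contact_force: [-0.1, 0.1, -0.1]
gripper_width: 0.003
```

```bash
python3 -m crank '[{"offset":[0,0,0.1],"angular":[0,0,0],"jaw":0},{"offset":[0,0,0.1],"angular":[0,0,0],"jaw":0}]'; python3 -m crank '[{"offset":[0,0,0.1],"angular":[0,0,0],"jaw":0},{"offset":[0,0,0.1],"angular":[0,0,0],"jaw":0}]'
python3 - <<'E'
from h import *
p=cap('wrist','w4.png')
a=p['pixels'][120:360,240:440,::-1];b=cap('side','s4.png')['pixels'][215:295,230:310,::-1]
cv2.imwrite('pics/c4.png',np.hstack([cv2.resize(a,(400,480),interpolation=cv2.INTER_CUBIC),cv2.resize(b,(400,480),interpolation=cv2.INTER_CUBIC)]))
E
```

```text
time_s: 8.15
tcp_pos: [0.4839, 0.0884, 0.0602]
tcp_rot: [0.0, 1.0, 0.015, -0.0]
contact_force: [-0.0, 0.1, 0.1]
gripper_width: -0.005
time_s: 8.35
tcp_pos: [0.4839, 0.0884, 0.0591]
tcp_rot: [0.0, 1.0, 0.015, -0.0]
contact_force: [-0.3, -0.1, 0.4]
gripper_width: 0.001
```

View pics/c4.png

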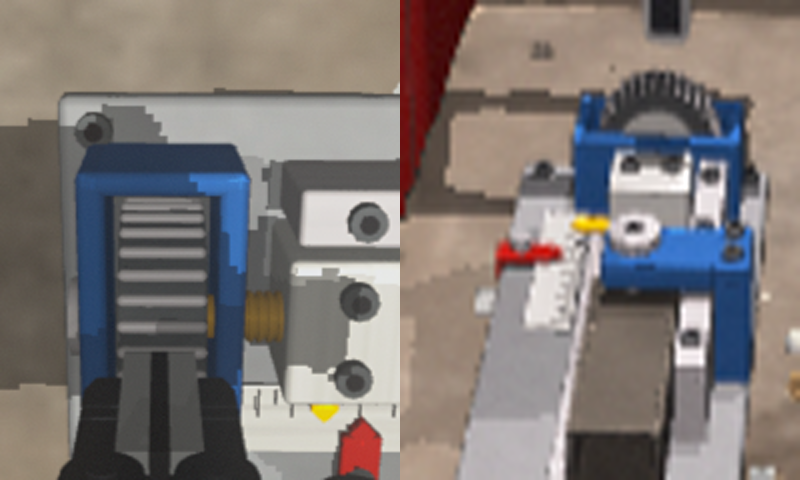

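```bash
python3 - <<'E'
from h import *
p=cap('side')
for z in [.04,.06,.07,.08,.1]: print(z,px(p,[.4839,.0884,z]))
print(p['fx'],np.linalg.inv(p['world_to_cam'])[:3,3])
print(bot.read_state()['qpos'])
E
```

```text
0.04 [283.15406434 236.98192375]
0.06 [283.07890335 229.54905153]
0.07 [283.04099189 225.79988497]
0.08 [283.00285718 222.02864113]
0.1 [282.9259101  214.41913696]
618.6241953757016 [ 0.63121316 -1.24698517  0.70921934]
[1.30050198e-01 6.49636954e-02 2.13152373e+00 2.46186386e-05
 9.45135206e-01 1.67035671e+00]
```

```bash
python3 -c "
from bench import bot;print(bot.grip_point_offset)"
python3 -m crank '[{"offset":[0,0,0.2],"angular":[0,0,0],"jaw":0},{"offset":[0,0,0.4],"angular":[0,0,0],"jaw":0},{"offset":[0,0,0.4],"angular":[0,0,0],"jaw":0}]'; python3 -m crank '[{"offset":[0,0,0.2],"angular":[0,0,0],"jaw":0},{"offset":[0,0,0.2],"angular":[0,0,0],"jaw":0}]'; python3 -m crank '[{"offset":[0,0,0.2],"angular":[0,0,0],"jaw":0},{"offset":[0,0,0.2],"angular":[0,0,0],"jaw":0}]'
```

```text
-0.0187
time_s: 8.8
tcp_pos: [0.4836, 0.0884, 0.0548]
tcp_rot: [0.0, 1.0, 0.015, -0.0]
contact_force: [-0.2, 0.5, -0.2]
gripper_width: -0.004
time_s: 9.0
tcp_pos: [0.4837, 0.0884, 0.053]
tcp_rot: [0.0, 1.0, 0.015, -0.0]
contact_force: [-0.2, -0.5, 0.0]
gripper_width: -0.001
time_s: 9.2
tcp_pos: [0.4838, 0.0884, 0.051]
tcp_rot: [0.0, 1.0, 0.015, -0.0]
contact_force: [-0.1, 0.5, 0.2]
gripper_width: 0.001
```

```bash
for i in 1 2 3; do python3 -m crank '[{"offset":[0,0,0.15],"angular":[0,0,0],"jaw":0},{"offset":[0,0,0.15],"angular":[0,0,0],"jaw":0}]' | sed -n '2p;4p'; done
python3 - <<'E'
from h import *
a=cap('wrist','w5.png')['pixels'][120:360,240:440,::-1];b=cap('side','s5.png')['pixels'][195:255,250:320,::-1]
cv2.imwrite('pics/c5.png',np.hstack([cv2.resize(a,(400,480),interpolation=cv2.INTER_CUBIC),cv2.resize(b,(400,480),interpolation=cv2.INTER_CUBIC)]))
E
```

```text
tcp_pos: [0.4838, 0.0884, 0.0496]
contact_force: [-0.4, 0.4, -0.5]
tcp_pos: [0.4838, 0.0884, 0.0481]
contact_force: [-1.0, -0.3, -0.2]
tcp_pos: [0.4838, 0.0884, 0.0466]
contact_force: [0.1, 0.4, -0.7]
```

View pics/c5.png

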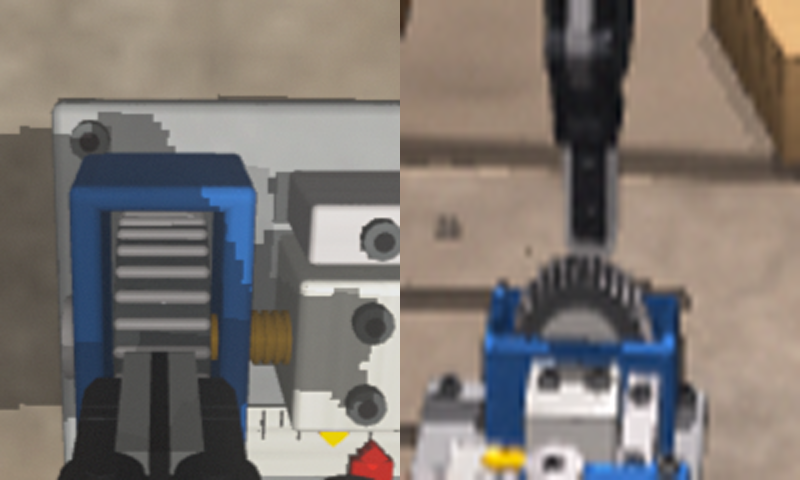

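```bash
for i in 1 2 3; do python3 -m crank '[{"offset":[0,0,0.1],"angular":[0,0,0],"jaw":0},{"offset":[0,0,0.1],"angular":[0,0,0],"jaw":0}]' | sed -n '2p;4p'; done
```

```text
tcp_pos: [0.4839, 0.0884, 0.0457]
contact_force: [0.0, -0.5, 0.4]
tcp_pos: [0.4838, 0.0884, 0.0446]
contact_force: [-0.3, 0.7, 0.9]
tcp_pos: [0.4838, 0.0884, 0.0436]
contact_force: [0.4, -0.8, 0.1]
```

```bash
python3 -m crank '[{"offset":[0,0,0.1],"angular":[0,0,0],"jaw":0},{"offset":[0,0,0.1],"angular":[0,0,0],"jaw":0}]' | sed -n '2p;4p'; python3 -m crank '[{"offset":[0,0,0.1],"angular":[0,0,0],"jaw":0},{"offset":[0,0,0.1],"angular":[0,0,0],"jaw":0}]' | sed -n '2p;4p'
```

```text
tcp_pos: [0.4839, 0.0884, 0.0427]
contact_force: [-0.4, -0.5, 0.1]
tcp_pos: [0.4839, 0.0884, 0.0416]
contact_force: [-0.4, 0.3, 0.8]
```

```bash
python3 -m crank '[{"offset":[0,0,0.1],"angular":[0,0,0],"jaw":0},{"offset":[0,0,0.1],"angular":[0,0,0],"jaw":0}]' | sed -n '2p;4p'; python3 -m crank '[{"offset":[0,0,0.1],"angular":[0,0,0],"jaw":0},{"offset":[0,0,0.1],"angular":[0,0,0],"jaw":0}]' | sed -n '2p;4p'
python3 - <<'E'
from h import *
b=cap('side','s6.png')['pixels'][205:245,260:310,::-1]
cv2.imwrite('pics/c6.png',cv2.resize(b,(400,320),interpolation=cv2.INTER_CUBIC))
E
```

```text
tcp_pos: [0.4841, 0.0884, 0.0412]
contact_force: [-0.6, -0.6, 2.9]
tcp_pos: [0.4849, 0.0885, 0.0411]
contact_force: [-2.5, -0.8, 7.4]
```

View pics/c6.png

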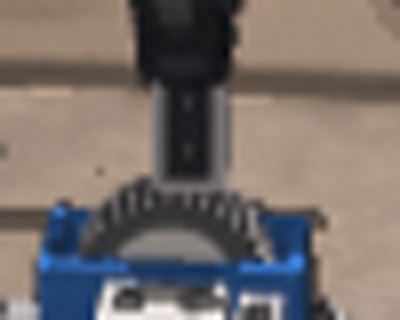

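```bash
cat > m.py <<'E'
from h import *
import sys
def tips(p):
    h=cv2.cvtColor(p['pixels'],cv2.COLOR_RGB2HSV);hh,s,v=cv2.split(h)
    y=((hh>22)&(hh<34)&(s>170)&(v>110)); r=(((hh<6)|(hh>174))&(s>150)&(v>90))
    out=[]
    M=p['world_to_cam'];
    for n,m,z in [('ptr',y,.02),('mrk',r,.016)]:
        nlab,lab,st,_=cv2.connectedComponentsWithStats(m.astype(np.uint8))
        best=None
        for i in range(1,nlab):
            if st[i,4]<15: continue
            vs,us=np.nonzero(lab==i); c=ray(p,(us.mean(),vs.mean()),z)
            if abs(c[0]-.44)<.03 and abs(c[1]-.035)<.03 and (best is None or st[i,4]>st[best,4]): best=i
        if best is None: print(n,'none'); return
        vs,us=np.nonzero(lab==best)
        P=np.array([ray(p,(u,v_),z) for u,v_ in zip(us,vs)])
        yw=.031; xx=P[:,0]*np.cos(yw)+P[:,1]*np.sin(yw); yy=-P[:,0]*np.sin(yw)+P[:,1]*np.cos(yw)
        # tip end: pointer min x, marker max x ; centre of outer 2.5 mm
        e=xx<xx.min()+.0025 if n=='ptr' else xx>xx.max()-.0025
        out.append((yy.min()+yy.max())/2); out.append(yy[e].mean())
        print(n,st[best].tolist(),'mid',round(1e3*out[-2],2),'tip',round(1e3*out[-1],2),'ymin/max',(1e3*yy.min()).round(1),(1e3*yy.max()).round(1))
    print('diff mid %.2f tip %.2f mm'%(1e3*(out[0]-out[2]),1e3*(out[1]-out[3])))
if __name__=='__main__': tips(cap('wrist',sys.argv[1] if len(sys.argv)>1 else None))
E
python3 m.py
python3 -m crank '[{"offset":[0.3,0,0],"angular":[0,0,0],"jaw":0},{"offset":[0.6,0,0],"angular":[0,0,0],"jaw":0},{"offset":[0.9,0,0.0],"angular":[0,0,0],"jaw":0},{"offset":[1.2,0,0.05],"angular":[0,0,0],"jaw":0},{"offset":[1.5,0,0.1],"angular":[0,0,0],"jaw":0}]'; python3 m.py
```

```text
ptr [403, 345, 13, 6, 43] mid 26.62 tip 26.8 ymin/max 23.5 29.8
mrk [422, 349, 17, 16, 133] mid 13.63 tip 14.48 ymin/max 9.1 18.1
diff mid 13.00 tip 12.31 mm
time_s: 11.9
tcp_pos: [0.4989, 0.0888, 0.0386]
tcp_rot: [0.0, 1.0, 0.015, -0.0]
contact_force: [-1.6, -0.1, 2.4]
gripper_width: -0.002
ptr none
```

```bash
python3 -m crank '[{"offset":[0,0,-1.0],"angular":[0,0,0],"jaw":0},{"offset":[-3.2,0,-1.0],"angular":[0,0,0],"jaw":0},{"offset":[-3.2,0,-1.0],"angular":[0,0,0],"jaw":0}]'; python3 m.py w7.png
```

```text
time_s: 12.25
tcp_pos: [0.4632, 0.0877, 0.048]
tcp_rot: [0.0, 1.0, 0.015, -0.002]
contact_force: [0.1, 0.9, 0.2]
gripper_width: -0.001
ptr [406, 294, 14, 12, 130] mid 24.81 tip 24.79 ymin/max 21.4 28.3
mrk [415, 307, 24, 49, 627] mid 14.73 tip 14.51 ymin/max 9.1 20.4
diff mid 10.07 tip 10.29 mm
```

```bash
python3 -m crank '[{"offset":[0,0,0.6],"angular":[0,0,0],"jaw":0},{"offset":[0,0,0.95],"angular":[0,0,0],"jaw":0},{"offset":[0.4,0,0.95],"angular":[0,0,0],"jaw":0},{"offset":[0.8,0,0.9],"angular":[0,0,0],"jaw":0},{"offset":[1.2,0,0.9],"angular":[0,0,0],"jaw":0},{"offset":[1.6,0,0.9],"angular":[0,0,0],"jaw":0},{"offset":[2.0,0,0.9],"angular":[0,0,0],"jaw":0},{"offset":[2.4,0,0.9],"angular":[0,0,0],"jaw":0},{"offset":[2.8,0,0.92],"angular":[0,0,0],"jaw":0},{"offset":[3.2,0,1.0],"angular":[0,0,0],"jaw":0},{"offset":[3.4,0,1.03],"angular":[0,0,0],"jaw":0},{"offset":[3.4,0,0.0],"angular":[0,0,0],"jaw":0},{"offset":[0.0,0,0.0],"angular":[0,0,0],"jaw":0},{"offset":[0.0,0,0.0],"angular":[0,0,0],"jaw":0}]'; python3 m.py w8.png
```

```text
time_s: 13.7
tcp_pos: [0.4631, 0.0876, 0.0481]
tcp_rot: [0.0, 1.0, 0.015, -0.002]
contact_force: [-1.4, -0.1, 0.4]
gripper_width: 0.0
ptr [413, 293, 14, 13, 141] mid 21.01 tip 20.97 ymin/max 17.5 24.5
mrk [414, 307, 24, 49, 628] mid 14.76 tip 14.43 ymin/max 9.0 20.5
diff mid 6.25 tip 6.54 mm
```

```bash
python3 -m crank '[{"offset":[0,0,0.6],"angular":[0,0,0],"jaw":0},{"offset":[0,0,0.95],"angular":[0,0,0],"jaw":0},{"offset":[0.4,0,0.95],"angular":[0,0,0],"jaw":0},{"offset":[0.8,0,0.9],"angular":[0,0,0],"jaw":0},{"offset":[1.2,0,0.9],"angular":[0,0,0],"jaw":0},{"offset":[1.6,0,0.9],"angular":[0,0,0],"jaw":0},{"offset":[2.0,0,0.9],"angular":[0,0,0],"jaw":0},{"offset":[2.4,0,0.9],"angular":[0,0,0],"jaw":0},{"offset":[2.8,0,0.92],"angular":[0,0,0],"jaw":0},{"offset":[3.2,0,1.0],"angular":[0,0,0],"jaw":0},{"offset":[3.4,0,1.03],"angular":[0,0,0],"jaw":0},{"offset":[3.4,0,0.0],"angular":[0,0,0],"jaw":0},{"offset":[0.0,0,0.0],"angular":[0,0,0],"jaw":0},{"offset":[0.0,0,0.0],"angular":[0,0,0],"jaw":0}]'; python3 m.py w9.png; python3 - <<'E'
import cv2
a=cv2.imread('pics/w9.png')[270:370,380:480];cv2.imwrite('pics/c9.png',cv2.resize(a,(600,600),interpolation=cv2.INTER_CUBIC))
E
```

```text
time_s: 15.15
tcp_pos: [0.4632, 0.0876, 0.0482]
tcp_rot: [0.0, 1.0, 0.015, -0.002]
contact_force: [-0.6, 0.1, -0.8]
gripper_width: 0.004
ptr [420, 293, 14, 14, 133] mid 17.36 tip 17.23 ymin/max 13.8 20.9
mrk [414, 307, 24, 49, 629] mid 14.77 tip 14.47 ymin/max 9.0 20.5
diff mid 2.59 tip 2.76 mm
```

```bash
python3 -m crank '[{"offset":[0,0,0.6],"angular":[0,0,0],"jaw":0},{"offset":[0,0,0.95],"angular":[0,0,0],"jaw":0},{"offset":[0.4,0,0.95],"angular":[0,0,0],"jaw":0},{"offset":[0.8,0,0.9],"angular":[0,0,0],"jaw":0},{"offset":[1.2,0,0.9],"angular":[0,0,0],"jaw":0},{"offset":[1.6,0,0.9],"angular":[0,0,0],"jaw":0},{"offset":[1.6,0,0],"angular":[0,0,0],"jaw":0},{"offset":[0,0,-3],"angular":[0,0,0],"jaw":0},{"offset":[0,6,-4],"angular":[0,0,0],"jaw":0},{"offset":[0,6,-4],"angular":[0,0,0],"jaw":0},{"offset":[0,6,-4],"angular":[0,0,0],"jaw":0},{"offset":[0,6,-4],"angular":[0,0,0],"jaw":0}]'; python3 m.py w10.png; python3 - <<'E'
import cv2
a=cv2.imread('pics/w10.png')[200:320,260:380];cv2.imwrite('pics/c10.png',cv2.resize(a,(600,600),interpolation=cv2.INTER_CUBIC))
E
```

```text
time_s: 16.4
tcp_pos: [0.4686, 0.0281, 0.0884]
tcp_rot: [-0.0, 1.0, 0.015, -0.0]
contact_force: [-0.3, 0.1, -0.9]
gripper_width: 0.002
ptr none
```

View pics/c10.png

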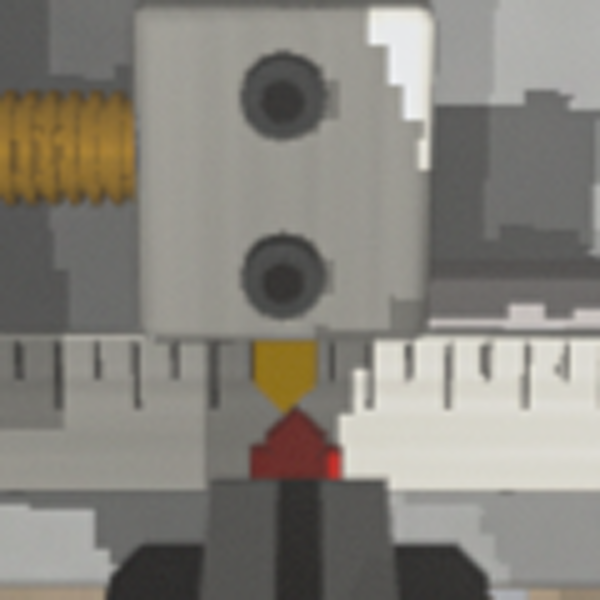

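```bash
python3 - <<'E'
from h import *
p=cap('wrist');print(px(p,[.444,.03,.02]))
im=p['pixels'][262:298,305:335].astype(int)
h=cv2.cvtColor(p['pixels'],cv2.COLOR_RGB2HSV)
def cls(v,u):
    H,S,V=map(int,h[v,u]); return 'Y' if 15<H<35 and S>130 else 'R' if (H<10 or H>172) and S>110 else '.'
for v in range(266,298): 
    row=''.join(cls(v,u) for u in range(303,335))
    ys=[i+303 for i,c in enumerate(row) if c=='Y'];rs=[i+303 for i,c in enumerate(row) if c=='R']
    out=''
    if ys: q=ray(p,(np.mean(ys),v),.02);out+=' Y y=%.2f'%(1e3*(-q[0]*np.sin(.031)+q[1]*np.cos(.031)))
    if rs: q=ray(p,(np.mean(rs),v),.016);out+=' R y=%.2f'%(1e3*(-q[0]*np.sin(.031)+q[1]*np.cos(.031)))
    print(v,row,out)
E
```

```text
[316.07945421 280.99074696]
266 ................................ 
267 ................................ 
268 ........YYYYYYYYYYYYY...........  Y y=15.62
269 ........YYYYYYYYYYYYY...........  Y y=15.62
270 ........YYYYYYYYYYYYY...........  Y y=15.62
271 ........YYYYYYYYYYYYY...........  Y y=15.62
272 ........YYYYYYYYYYYYY...........  Y y=15.63
273 ........YYYYYYYYYYYYY...........  Y y=15.63
274 ........YYYYYYYYYYYYY...........  Y y=15.63
275 ........YYYYYYYYYYYY............  Y y=15.94
276 .........YYYYYYYYYYY............  Y y=15.64
277 .........YYYYYYYYYYY............  Y y=15.64
278 ...........YYYYYYYY.............  Y y=15.33
279 ............YYYYY...............  Y y=15.64
280 .............YYYY...............  Y y=15.34
281 ..............YY................  Y y=15.34
282 ...............RR...............  R y=14.74
283 ...............RRRR.............  R y=14.10
284 ..............RRRRRR............  R y=14.10
285 .............RRRRRRR............  R y=14.42
286 ............RRRRRRRRR...........  R y=14.42
287 ...........RRRRRRRRRR...........  R y=14.74
288 ...........RRRRRRRRRRR..........  R y=14.43
289 ........RRRRRRRRRRRRRRRRR.......  R y=14.43
290 ........RRRRRRRRRRRRRRRRR.......  R y=14.43
291 ........RRRRRRRRRRRRRRRRRR......  R y=14.11
292 ........RRRRRRRRRRRRRRRRRR......  R y=14.11
293 ........RRRRRRRRRRRRRRRRRR......  R y=14.12
294 ........RRRRRRRRRRRRRRRRRR......  R y=14.12
295 ............RRRRRRRRRRRRR.......  R y=13.16
296 ................................ 
297 ................................
```

```bash
cat > m2.py <<'E'
from h import *
p=cap('wrist'); h=cv2.cvtColor(p['pixels'],cv2.COLOR_RGB2HSV)[255:300,290:345].astype(int)
H,S=h[...,0],h[...,1]
Y=(H>15)&(H<35)&(S>130); Rr=((H<10)|(H>172))&(S>110)
f=lambda m,z,y0,y1:[(lambda q:1e3*(-q[0]*np.sin(.031)+q[1]*np.cos(.031)))(ray(p,(290+np.nonzero(m[v])[0].mean(),255+v),z)) for v in range(45) if m[v].sum()>1 and y0<=v+255<=y1]
a=f(Y,.02,266,281);b=f(Rr,.016,282,294)
print(np.round(a,2),np.round(b,2),'ptr %.2f mrk %.2f diff %.2f'%(np.mean(a),np.mean(b),np.mean(a)-np.mean(b)))
E
python3 -m crank '[{"offset":[0,-5,0],"angular":[0,0,0],"jaw":0},{"offset":[0,-6,0],"angular":[0,0,0],"jaw":0},{"offset":[0,-6,3],"angular":[0,0,0],"jaw":0},{"offset":[0,-6,4.6],"angular":[0,0,0],"jaw":0},{"offset":[0,-6,4.6],"angular":[0,0,0],"jaw":0},{"offset":[0,-6,4.95],"angular":[0,0,0],"jaw":0},{"offset":[0.4,-6,4.95],"angular":[0,0,0],"jaw":0},{"offset":[0.8,-6,4.9],"angular":[0,0,0],"jaw":0},{"offset":[1.3,-6,4.9],"angular":[0,0,0],"jaw":0},{"offset":[1.3,-6,4],"angular":[0,0,0],"jaw":0},{"offset":[0,-6,1],"angular":[0,0,0],"jaw":0},{"offset":[0,0,0],"angular":[0,0,0],"jaw":0},{"offset":[0,0,0],"angular":[0,0,0],"jaw":0},{"offset":[0,0,0],"angular":[0,0,0],"jaw":0},{"offset":[0,0,0],"angular":[0,0,0],"jaw":0}]'; python3 m2.py
```

```text
time_s: 18.0
tcp_pos: [0.4684, 0.0282, 0.0884]
tcp_rot: [-0.0, 1.0, 0.015, -0.0]
contact_force: [0.6, -0.1, -0.3]
gripper_width: -0.002
[13.89 13.59 13.59 13.59 13.9  13.9  13.9  13.91 13.91 13.91 13.6  13.6
 13.91 13.92] [14.24 14.25 14.25 14.57 14.57 14.57 14.26 14.26 14.26 14.26 14.26 14.27
 14.27] ptr 13.79 mrk 14.33 diff -0.53
```

```bash
python3 -m crank '[{"offset":[1.6,-5,0],"angular":[0,0,0],"jaw":0},{"offset":[1.6,-6,0],"angular":[0,0,0],"jaw":0},{"offset":[1.6,-6,3],"angular":[0,0,0],"jaw":0},{"offset":[1.6,-6,4.5],"angular":[0,0,0],"jaw":0},{"offset":[1.6,-6,4.5],"angular":[0,0,0],"jaw":0},{"offset":[1.6,-6,4.5],"angular":[0,0,0],"jaw":0},{"offset":[1.6,-6,4.9],"angular":[0,0,0],"jaw":0},{"offset":[1.6,-6,4.9],"angular":[0,0,0],"jaw":0},{"offset":[1.4,-6,4.9],"angular":[0,0,0],"jaw":0},{"offset":[1.2,-6,4.9],"angular":[0,0,0],"jaw":0},{"offset":[1.18,-6,4.9],"angular":[0,0,0],"jaw":0},{"offset":[1.18,-6,4],"angular":[0,0,0],"jaw":0},{"offset":[0,-6,1],"angular":[0,0,0],"jaw":0},{"offset":[0,0,0],"angular":[0,0,0],"jaw":0},{"offset":[0,0,0],"angular":[0,0,0],"jaw":0},{"offset":[0,0,0],"angular":[0,0,0],"jaw":0},{"offset":[0,0,0],"angular":[0,0,0],"jaw":0}]'; python3 m2.py
```

```text
time_s: 19.75
tcp_pos: [0.4678, 0.028, 0.0881]
tcp_rot: [-0.0, 1.0, 0.015, -0.001]
contact_force: [-0.5, 0.2, 0.1]
gripper_width: -0.001
[14.07 14.07 14.07 14.08 14.08 14.08 14.08 14.09 14.09 14.09 13.78 13.78
 14.1  14.41] [14.43 14.44 14.44 14.44 14.44 14.45 14.45 14.45 14.45 14.46 14.46 14.46
 14.46] ptr 14.06 mrk 14.45 diff -0.39
```

```bash
python3 -m crank '[{"offset":[1.6,-5,0],"angular":[0,0,0],"jaw":0},{"offset":[1.6,-6,0],"angular":[0,0,0],"jaw":0},{"offset":[1.6,-6,3],"angular":[0,0,0],"jaw":0},{"offset":[1.6,-6,4.5],"angular":[0,0,0],"jaw":0},{"offset":[1.6,-6,4.5],"angular":[0,0,0],"jaw":0},{"offset":[1.6,-6,4.5],"angular":[0,0,0],"jaw":0},{"offset":[1.6,-6,4.9],"angular":[0,0,0],"jaw":0},{"offset":[1.6,-6,4.9],"angular":[0,0,0],"jaw":0},{"offset":[1.4,-6,4.9],"angular":[0,0,0],"jaw":0},{"offset":[1.2,-6,4.9],"angular":[0,0,0],"jaw":0},{"offset":[1.0,-6,4.9],"angular":[0,0,0],"jaw":0},{"offset":[1.0,-6,4],"angular":[0,0,0],"jaw":0},{"offset":[0,-6,1],"angular":[0,0,0],"jaw":0},{"offset":[0,0,0],"angular":[0,0,0],"jaw":0},{"offset":[0,0,0],"angular":[0,0,0],"jaw":0},{"offset":[0,0,0],"angular":[0,0,0],"jaw":0},{"offset":[0,0,0],"angular":[0,0,0],"jaw":0}]'; python3 m2.py
```

```text
time_s: 21.5
tcp_pos: [0.4678, 0.0281, 0.0881]
tcp_rot: [-0.0, 1.0, 0.015, -0.001]
contact_force: [0.7, 0.3, -0.0]
gripper_width: -0.001
[14.7  14.7  14.4  14.4  14.4  14.41 14.41 14.41 14.72 14.41 14.42 14.42
 14.42 14.42] [14.45 14.45 14.45 14.46 14.46 14.46 14.46 14.47 14.47 14.47 14.47 14.48
 14.48] ptr 14.47 mrk 14.46 diff 0.01
```

```bash
python3 -m crank '[{"offset":[0.4,5,0],"angular":[0,0,0],"jaw":0},{"offset":[0.8,10,0],"angular":[0,0,0],"jaw":0},{"offset":[1.2,15,0],"angular":[0,0,0],"jaw":0},{"offset":[1.4,20.4,0],"angular":[0,0,0],"jaw":0},{"offset":[1.4,20.4,0],"angular":[0,0,0],"jaw":0},{"offset":[1.4,20.4,5],"angular":[0,0,0],"jaw":0},{"offset":[1.4,20.4,5],"angular":[0,0,0],"jaw":0},{"offset":[1.4,20.4,5],"angular":[0,0,0],"jaw":0}]'
python3 - <<'E'
from h import *
p=cap('wrist','w11.png');spot(p,'box_section',1)
print(px(p,[.487,-.1437,.04]))
cv2.imwrite('pics/c11.png',p['pixels'][:,:,::-1])
E
```

```text
time_s: 22.35
tcp_pos: [0.4871, -0.1736, 0.0371]
tcp_rot: [-0.001, 1.0, 0.016, -0.002]
contact_force: [-0.1, 0.2, 0.6]
gripper_width: -0.004
box_section 0.75 [ 0.4898 -0.1066  0.0386] [167. 285.]
[251.68328953 294.38861472]
```

View pics/c11.png

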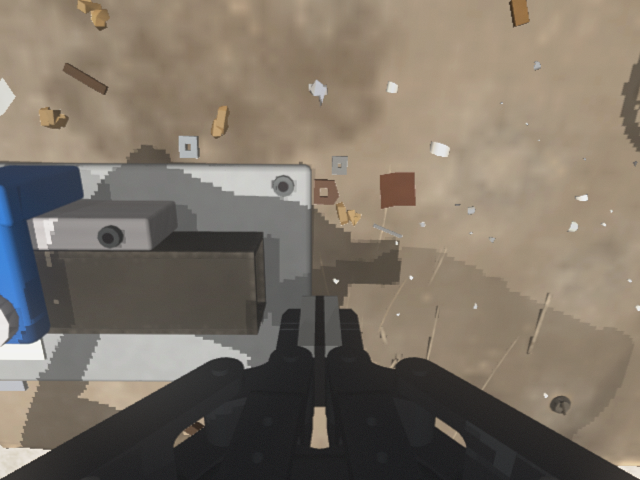

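```bash
python3 - <<'E'
from h import *
p=cap('wrist')
for n,uv,z in [('b1',(263,236),.04),('b1',(263,248),.04),('b2',(257,332),.04),('tipL',(301,296),.0605),('tipR',(339,296),.0605)]: print(n,ray(p,uv,z).round(4))
print(bot.read_state()['tcp_pos'])
E
```

```text
b1 [ 0.516  -0.1498  0.04  ]
b1 [ 0.5106 -0.1497  0.04  ]
b2 [ 0.4695 -0.1465  0.04  ]
tipL [ 0.4984 -0.1672  0.0605]
tipR [ 0.4989 -0.182   0.0605]
[ 0.49049663 -0.17512489  0.04042673]
```

```bash
python3 -m crank '[{"offset":[0,0,3.7],"angular":[0,0,0],"jaw":0},{"offset":[0,0,3.7],"angular":[0,0,0],"jaw":0},{"offset":[0,0,3.7],"angular":[0,0,0],"jaw":0},{"offset":[0,-1,3.7],"angular":[0,0,0],"jaw":0},{"offset":[0,-1.5,3.7],"angular":[0,0,0],"jaw":0},{"offset":[0,-2,3.7],"angular":[0,0,0],"jaw":0},{"offset":[0,-2.4,3.7],"angular":[0,0,0],"jaw":0},{"offset":[0,-2.8,3.7],"angular":[0,0,0],"jaw":0}]'
python3 -m crank '[{"offset":[0,-0.4,0],"angular":[0,0,0],"jaw":0},{"offset":[0,-0.8,0],"angular":[0,0,0],"jaw":0},{"offset":[0,-1.2,0],"angular":[0,0,0],"jaw":0},{"offset":[0,-1.6,0],"angular":[0,0,0],"jaw":0}]'
python3 -m crank '[{"offset":[0,-0.4,0],"angular":[0,0,0],"jaw":0},{"offset":[0,-0.8,0],"angular":[0,0,0],"jaw":0},{"offset":[0,-1.2,0],"angular":[0,0,0],"jaw":0},{"offset":[0,-1.6,0],"angular":[0,0,0],"jaw":0}]'
python3 - <<'E'
from h import *
p=cap('wrist','w12.png');cv2.imwrite('pics/c12.png',p['pixels'][:,:,::-1]);
E
```

```text
time_s: 23.3
tcp_pos: [0.4897, -0.1482, 0.0031]
tcp_rot: [0.001, 1.0, 0.016, 0.001]
contact_force: [0.3, -4.8, 3.5]
gripper_width: -0.003
time_s: 23.7
tcp_pos: [0.4881, -0.1318, 0.0021]
tcp_rot: [0.0, 1.0, 0.015, 0.0]
contact_force: [0.6, -6.0, 5.6]
gripper_width: -0.001
time_s: 24.1
tcp_pos: [0.4876, -0.1158, 0.0021]
tcp_rot: [0.0, 1.0, 0.015, 0.0]
contact_force: [0.2, -5.5, 5.0]
gripper_width: -0.002
```

```bash
python3 -m crank '[{"offset":[0,0,-0.4],"angular":[0,0,0],"jaw":0},{"offset":[0,-0.2,-0.4],"angular":[0,0,0],"jaw":0},{"offset":[0,-0.4,-0.4],"angular":[0,0,0],"jaw":0}]'
python3 m2.py 2>&1 | tail -1
python3 - <<'E'
from h import *
for c in ['side','scene','wrist']:
    p=cap(c); spot(p,'box_section',1); spot(p,'stop_face',1)
E
```

```text
time_s: 24.45
tcp_pos: [0.4863, -0.1112, 0.0054]
tcp_rot: [-0.0, 1.0, 0.015, -0.001]
contact_force: [-0.3, -1.8, 1.1]
gripper_width: 0.0
[] [] ptr nan mrk nan diff nan
box_section 0.66 [ 0.4928 -0.0897  0.029 ] [279. 278.]
stop_face 0.46 [0.4913 0.0204 0.0444] [283. 248.]
box_section 0.83 [ 0.4707 -0.0308  0.0372] [359. 249.]
stop_face 0.56 [0.4781 0.035  0.0461] [344. 257.]
box_section 0.81 [ 0.4905 -0.061   0.0386] [182. 320.]
```

```bash
for k in 1; do python3 -m crank '[{"offset":[0,-0.1,0],"angular":[0,0,0],"jaw":0},{"offset":[0,-0.2,0],"angular":[0,0,0],"jaw":0}]' | sed -n '2p;4p';python3 -m crank '[{"offset":[0,-0.1,0],"angular":[0,0,0],"jaw":0},{"offset":[0,-0.1,0],"angular":[0,0,0],"jaw":0}]' | sed -n '2p;4p';python3 -m crank '[{"offset":[0,-0.1,0],"angular":[0,0,0],"jaw":0},{"offset":[0,-0.1,0],"angular":[0,0,0],"jaw":0}]' | sed -n '2p;4p'; done
```

```text
tcp_pos: [0.4871, -0.11, 0.0058]
contact_force: [-0.4, -4.7, -0.8]
tcp_pos: [0.4871, -0.1099, 0.006]
contact_force: [-0.9, -7.0, -0.6]
tcp_pos: [0.4873, -0.1097, 0.0061]
contact_force: [-1.1, -9.9, 0.1]
```

```bash
python3 -m crank '[{"offset":[0,0.6,0],"angular":[0,0,0],"jaw":0},{"offset":[0,2.5,0],"angular":[0,0,0],"jaw":0},{"offset":[0,2.5,-4],"angular":[0,0,0],"jaw":0},{"offset":[0,2.5,-8.3],"angular":[0,0,0],"jaw":0},{"offset":[0,2.5,-8.3],"angular":[0,0,0],"jaw":0},{"offset":[-1.5,-2,-8.3],"angular":[0,0,0],"jaw":0},{"offset":[-1.5,-6,-8.3],"angular":[0,0,0],"jaw":0},{"offset":[-1.5,-11,-8.3],"angular":[0,0,0],"jaw":0},{"offset":[-1.5,-13.7,-8.3],"angular":[0,0,0],"jaw":0},{"offset":[-1.5,-13.7,-8.3],"angular":[0,0,0],"jaw":0},{"offset":[-1.5,-13.7,-8.3],"angular":[0,0,0],"jaw":0},{"offset":[-1.5,-13.7,-8.3],"angular":[0,0,0],"jaw":0}]'; python3 m2.py; python3 - <<'E'
from h import *
p=cap('wrist','w13.png')['pixels'][:,:,::-1]
cv2.imwrite('pics/c13.png',cv2.resize(p[180:330,260:460],(800,600),interpolation=cv2.INTER_CUBIC))
E
```

```text
time_s: 26.75
tcp_pos: [0.4677, 0.0283, 0.0885]
tcp_rot: [0.0, 1.0, 0.015, -0.0]
contact_force: [-1.1, 0.1, 1.2]
gripper_width: -0.001
[14.55 14.56 14.56 14.56 14.56 14.56 14.56 14.57 14.57 14.57 14.57 14.57
 14.57 14.58] [14.59 14.28 14.6  14.6  14.28 14.28 14.29 14.29 14.29 14.29 14.29 14.29
 14.29] ptr 14.57 mrk 14.36 diff 0.21
```

View pics/c13.png

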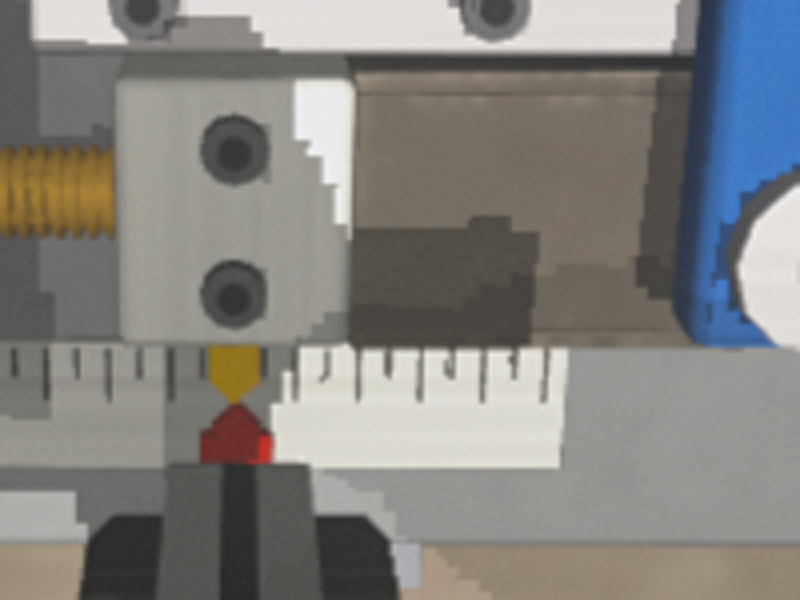

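The box butts against the stop at crop (352, 60–345) with no visible gap. The pointer tip (235, 402) is directly opposite the marker tip (237, 402), and the gripper is clear.

```bash
python3 -c "
from bench import bot;print(bot.finish_job())"
```

```text
the job is handed in; nothing more can be done
None
```

The jig is set and the job handed in at about 27 s of the 67 s allowed. The stop stands at its mark, with the box section butted against it.

- **Stop:** I rolled the wheel away from the robot in five strokes, which took the stop about 0.5 mm past the mark. Two short rolls back corrected that, and the measured difference was then 0.01 mm. After the push it read 0.2 mm, within the roughly 0.3 mm pixel noise; by eye the two tips are opposite.
- **Box section:** I pushed it with closed fingers until it stopped moving and the force rose to 9.9 N, below the 15 N the screw holds. The last picture shows no gap to the stop, and the gripper is clear of everything.

Things that disagreed or were not checked:

- **Fingertip height:** the real fingertip sat about 23 mm above the reported TCP position. I found this from the side camera and by touching the wheel, and allowed for it afterwards.
- **Rubbing during the push:** in the first part of the push the finger rubbed on something (about 5 N upward, cause not found), so I raised it 4 mm and the force went away.
- **Bystanders:** I did not measure them again at the end, but no move came near them.

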